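Open a swing-bolt grinding jar and charge it with balls from a chute

TASK

Charge the grinding jar: unscrew the steel wing nut until its washer is well clear of the raised lips of the lid's slotted lug, swing the hinged bolt out of the slot and right down, and then swing the lid aside as far as it goes. Then pick up the aluminium chute by its black fin, hold its nose over the jar's mouth and tip it nose down so that all three balls roll out of the outlet in its floor into the jar. Set the empty chute back down on the bench on its feet, leave the jar open, and do not disturb the other vessels and boxes.

Things in the scene. Friction and masses are not known exactly. Their poses are not given: they have to be found in the camera images.
- jar: Thick-walled steel grinding jar fixed to the bench: grey base plate 156 mm across, jar 99 mm across, rim 100 mm above the bench, inner floor 20 mm above it. Origin on the bench under its centre, z up; its -x points to the swing bolt (always roughly toward the robot and to the robot's right), its +x to the lid's pivot
- mouth (a point): centre of the jar's round mouth, at the rim; the opening is about 65 mm across
- wing_nut (a joint): turning of the steel wing nut, rad: 0 tight (may start slightly loose), grows as unscrewed (counter-clockwise from above), stop at 3.0; takes 0.12 N m, stays where left. Steep thread: nut and its washer (24 mm across, 4 mm thick) rise 16 mm a turn (2.5 mm per rad). The washer sits behind two lips 4 mm high at the lug's outer end and clears them at about 2.1 rad; 2.5 to 2.9 is a good value
- nut_grip (a point): middle of the nut's upright web, on the bolt's axis; z along the bolt, x along the wings (turns with the nut). Web 10 mm thick (along y), 64 mm long; its middle reaches to 10 mm above this point, the wing ends to 19 mm above. The hub (23 mm across) ends 13 mm below: fingertips go at most 12 mm below. 142 mm above the bench when tight. At 2.75 rad the wings lie along the jar's x
- swing_bolt (a joint): swing of the hinged bolt, rad: 0 upright in the slot of the lid's lug, grows as it swings outward (to the jar's -x) and down to its stop at 1.75. It turns with slight friction (0.05 N m), and beyond about 0.5 rad falls down to the stop by itself. While the nut is tight the lips hold it
- bolt_pivot (a point): the bolt's hinge, 35 mm above the bench and 72 mm from the jar's axis; its axis is this point's y (level). The nut's grip point lies 107 mm from it when tight, and more by the nut's rise when loosened
- lid (a joint): swing of the lid about its upright pivot, rad: 0 closed, grows as it swings aside, clockwise seen from above (the lug end moves to the jar's +y), level all the way, stop at 1.8. It turns with 0.08 N m and stays where it is left. It cannot turn while the bolt stands in its slot
- lid_knob (a point): centre of the round black knob in the middle of the lid: knob 30 mm across, its full width spans from 9 mm below to 11 mm above this point; the lid's top lies 23 mm below it. 135 mm above the bench and 62 mm from the lid's pivot
- lid_pivot (a point): the lid's upright pivot, 62 mm behind the jar's axis (jar's +x), at the height of the lid's top, 112 mm above the bench
- chute: Loose straight aluminium chute, 180 mm long, 40 mm wide, walls 36 mm high, 0.2 kg. Origin on the bench under its middle; x to the nose (pointing roughly to +y of the robot), y across, z up. Standing, its floor rises to the nose by 0.14 rad, so the balls lie at the rear; both ends are closed. Tipped nose down 0.6 rad or more from standing, the balls run to the nose and drop out of the outlet
- chute_grip (a point): grip point in the upright black fin on top of the chute: fin 10 mm thick (across, along the chute's y), 62 mm long (along x), its top 12 mm above this point and its foot 20 mm below it; bars across the channel below. About 71 mm above the bench when standing
- chute_outlet (a point): centre of the outlet in the chute's floor at the nose, at the floor's underside: 38 mm long, 34 mm wide; the nose plate's face is 23 mm ahead of it. Nothing hangs lower than the floor's underside but a foot 16 mm high, 57 mm behind the outlet, and a 3 mm one at the rear
- ball_0: white ceramic grinding ball, 30 mm across, 50 g, in the chute; origin at its centre
- ball_1: white ceramic grinding ball, 30 mm across, 50 g, in the chute; origin at its centre
- ball_2: white ceramic grinding ball, 30 mm across, 50 g, in the chute; origin at its centre
- small_jar: bystander: small clear jar with blue cap, 44 mm across, 77 mm high; origin under its centre
- white_jar: bystander: squat jar with white lid, 73 mm across, 77 mm high; origin under its centre
- beaker: bystander: plastic beaker, 74 mm across, 88 mm high; origin under its centre
- tip_box: bystander: pipette tip box with blue lid, 91 x 123 x 81 mm; origin under its centre
- bottle: bystander: clear bottle with light blue cap, 68 mm across, 152 mm high; origin under its centre

How it is judged:
On the way, in this order (a step that is already met when the one before it is completed fails the run):
1. the wing nut is unscrewed (1.8 rad or more) (value of joint wing_nut above 1.8 rad), for 0.1 s.
2. the bolt is swung out of the lug (beyond 1.2 rad) (value of joint swing_bolt above 1.2 rad), for 0.1 s.
3. the lid is swung aside (beyond 1.5 rad) (value of joint lid above 1.5 rad), for 0.1 s.
4. the chute is tipped nose down with its outlet over the mouth (angle between chute's own x axis and vertical above 1.76 rad and horizontal distance between chute_outlet and mouth below 0.045 m and height (world z) of chute_outlet below 0.2 m), for 0.05 s.
5. all three balls are in the jar (horizontal distance between each of ball_0, ball_1, ball_2 and mouth below 0.034 m and z of each of ball_0, ball_1, ball_2 in the frame of jar below 0.095 m), for 0.2 s.
At the end, for the whole second after the job is handed in: All three balls lie inside the jar below its rim, the bolt hangs out of the lug (beyond 1.2 rad), the lid stands aside (beyond 1.5 rad), and the chute stands upright on its feet on the bench (within 12 mm in height and 0.12 rad), at rest (all of step 5 and value of joint swing_bolt above 1.2 rad and value of joint lid above 1.5 rad and height (world z) of chute between -0.01 and 0.012 m and angle between chute's own z axis and vertical below 0.12 rad and linear speed of chute below 0.03 m/s); the robot touches nothing.
It fails at once if the small_jar is pushed away or knocked over (distance of small_jar from where it was at the start of the episode above 0.04 m or angle between small_jar's own z axis and vertical above 0.5 rad).
It fails at once if the white_jar is pushed away or knocked over (distance of white_jar from where it was at the start of the episode above 0.04 m or angle between white_jar's own z axis and vertical above 0.5 rad).
It fails at once if the beaker is pushed away or knocked over (distance of beaker from where it was at the start of the episode above 0.04 m or angle between beaker's own z axis and vertical above 0.5 rad).
It fails at once if the tip_box is pushed away or knocked over (distance of tip_box from where it was at the start of the episode above 0.04 m or angle between tip_box's own z axis and vertical above 0.5 rad).
It fails at once if the bottle is pushed away or knocked over (distance of bottle from where it was at the start of the episode above 0.04 m or angle between bottle's own z axis and vertical above 0.5 rad).
It also fails if it takes over 72 s, if anything falls off the work surface, if the arm or the gripper's body presses on something with over 40 N, if the wrist force passes 120 N, or if a joint passes its speed limit or range.

ROBOT

A 7-joint arm with a two-finger parallel gripper is mounted at the origin on a cart in front of the work surface, level with it; the furniture and walls round the work are solid. World frame = base frame: x ahead of the robot, y to its left, z up, the work surface at z = 0. Lengths are in m, angles in rad, forces in N, time in s.
With the tool pointing down it reaches from about 0.4 to 0.875 m from the base axis. Payload 19.3 kg.
Tool frame: the origin (TCP) lies midway between the tips of the shut fingers; the grasp point (between the pads) lies 19 mm behind it; z points along the fingers, y is the line along which they close (so a half turn about z gives the same grasp; the last joint's range is limited). The gripper opens to 85 mm and grips with 20 to 120 N. Pads are 22 mm wide; open, the fingers measure 114 mm over their backs; the gripper's body (76 mm by 85 mm) begins 54 mm behind the grasp point. The pads swing forward as they close: fully open they stand 13 mm farther back than shut.
Start: joints at [-1.327, 0.521, -0.036, 1.599, 0.021, 1.021, -0.113], TCP at [0.193, 0.594, 0.231] pointing down, gripper open.
Joint ranges: [-2.91, 2.91], [-0.3, 2.13], [-1.5, 1.42], [0.17, 2.43], [-1.26, 4.41], [0.16, 1.93], [-2.52, 2.52]. Speed limits (rad/s): [1.89, 1.89, 2.39, 2.39, 3.01, 3.01, 3.01].

INTERFACE

Orientations are given as [roll, pitch, yaw] about the fixed x, y, z axes, in that order (R = Rz(yaw) Ry(pitch) Rx(roll)).
In Python, from workcell import bot gives the robot as it stands.
- The arm moves only by the shell command python3 nudge.py 'ROWS' [FORCE]. ROWS is a JSON list of rows, 1 to 5 of them, each an object with the fields aperture (the finger opening in m), d (a list: dx, dy, dz in mm), rotvec (a list: a rotation vector rx, ry, rz in units of 0.1 rad); a field left out counts as zero (the opening has to be given); each row is the pose to reach, as a shift and turn from the pose commanded when the command began, along the tool's axes at that moment; what a row does not reach only later rows make up. A row lasts 1/8 s, in which the tool goes at most 0.0625 m and 0.188 rad, less where a joint would pass 70% of its speed; a pose out of reach is approached as far as the arm can. The fingers move at their own pace and stop on an object; FORCE is the grip in N (left out, the last holds). Time passes only in rows, so rows that do not move let the fingers close. It prints the time, the measured TCP pose, the force, the opening and the grip force at its end. Input that does not fit is refused with a message, and nothing moves.
- bot.observe(): the state, without advancing time (a new reading comes with each control period).
- bot.grab_frame(name): name is "side" or "top"; returns the picture (400x640x3 uint8, blue, green, red); there is no depth.
- bot.calibration(name): a dict with "vfov" (degrees; the focal length in pixels is half the picture's height over the tangent of half this angle, whatever the lens; pixels are square), "cx", "cy" (the principal point, pixels), "eye" and "attitude" of the camera in the world. Camera axes: x right, y down, z forward; pixel columns grow to the right and rows downward; lengths in m; the calibration is good to about 2 mm. A picture is of the moment at which its call begins. calibration takes no time and is no camera call.
- bot.job_done(): hands the job in; it is judged then, once.
The state is a dict: "clock": time; "qpos": joint angles; "qd": joint speeds; "joint_efforts": joint torques, N m; "position": TCP position; "tool_rot": TCP orientation; "force": force on the tool from outside, world axes, zero at the start; "moment": the same for the moment, N m; "grip_width": finger opening in m; "finger_force": force on a finger pad.
Only numpy, scipy, OpenCV 4.12 (cv2) and the standard library are available. Lean on these libraries where they do the work, as an engineer would, in place of code of your own. Each camera call takes 0.05 s, during which the arm holds its last target. There are 200 camera calls.

## Working session

There is one attempt and no reset: what is moved stays moved. The work goes in short steps, Python scripts to look and compute and a shell command to move; the robot and the scene stay as the last step left them, time stands still between calls to the robot, and variables do not carry over. Pictures are saved under pics/ and viewed, at most 10 in all, crops included, and the job is handed in when it is done.

```bash
ls; mkdir -p pics
python3 - <<'E'
from workcell import bot
import cv2
for n in("side","top"):
    cv2.imwrite(f"pics/{n}0.png",bot.grab_frame(n)); print(n,bot.calibration(n))
print(bot.observe())
E
```

```text
nudge.py
pics
workcell.py
side {'vfov': 55.67365511235531, 'cx': 320.92916416415557, 'cy': 202.4930891488729, 'eye': array([ 0.47730416, -1.03422554,  0.74184189]), 'attitude': array([-2.11695618, -0.01112786, -0.08317104])}
top {'vfov': 46.98055518806305, 'cx': 314.5339145572725, 'cy': 196.45708792026002, 'eye': array([0.29971563, 0.01220161, 1.50161572]), 'attitude': array([-2.92954281e+00, -2.62481443e-03, -1.59250033e+00])}
{'clock': 0.1, 'qpos': array([-1.32722589,  0.52195518, -0.03633659,  1.59991615,  0.02121501,
        1.0211092 , -0.11279574]), 'qd': array([-0.00116364, -0.00324941,  0.00020268, -0.00163447,  0.00010879,
        0.0006019 , -0.00022325]), 'joint_efforts': array([ 2.45535914e-03, -9.28487349e+01,  1.98313482e+00, -3.70532262e+01,
        1.80569594e-02,  5.42469352e-03, -1.63348614e-05]), 'position': array([0.19284564, 0.59420158, 0.23079519]), 'tool_rot': array([-3.14059327e+00,  7.77247067e-05,  2.82783070e+00]), 'force': array([-0.72132976, -0.00125327, -0.87707076]), 'moment': array([-0.04402242,  0.03853474,  0.05250596]), 'finger_force': 0.0, 'grip_width': 0.08547994246754972}
```
View pics/side0.png

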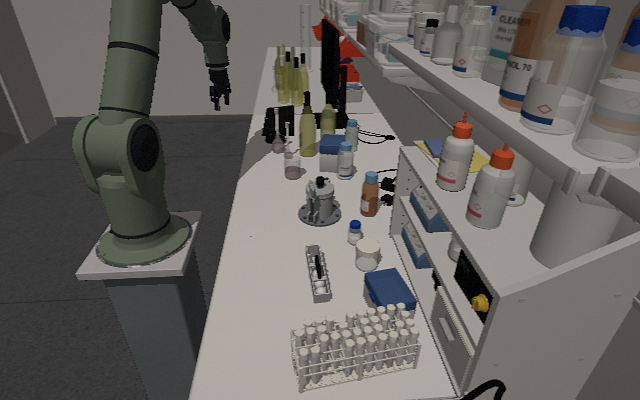

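View pics/top0.png

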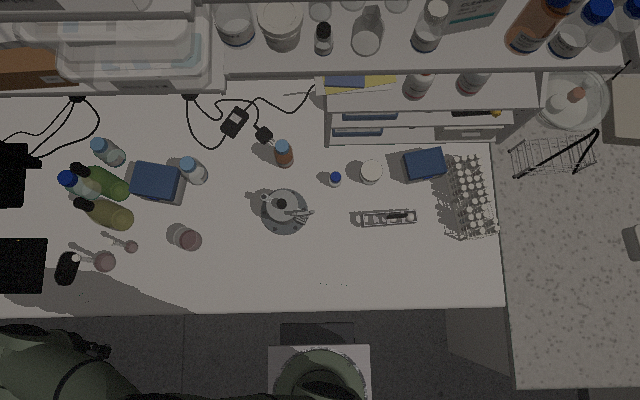

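The side view shows the jar at about (320,203) and the chute at (317,272). The top view shows the jar at (286,210), the chute at (387,216) and the bystanders around them. Next I enlarge both.

Create h.py:
```python
import numpy as np, cv2
from scipy.spatial.transform import Rotation as R
from workcell import bot
def cam(n):
    c=bot.calibration(n); f=200/np.tan(np.radians(c["vfov"])/2)
    a=np.array(c["attitude"]); return f,c["cx"],c["cy"],np.array(c["eye"]),R.from_euler("xyz",a).as_matrix()
def ray(n,u,v):
    f,cx,cy,e,M=cam(n); d=M@np.array([(u-cx)/f,(v-cy)/f,1]); return e,d/np.linalg.norm(d)
def proj(n,p):
    f,cx,cy,e,M=cam(n); q=M.T@(np.array(p)-e); return np.round([f*q[0]/q[2]+cx,f*q[1]/q[2]+cy],1)
def atz(n,u,v,z):
    e,d=ray(n,u,v); return e+d*(z-e[2])/d[2]
def tri(s,t):
    e1,d1=ray("side",*s); e2,d2=ray("top",*t)
    A=np.stack([d1,-d2],1); k=np.linalg.lstsq(A,e2-e1,rcond=None)[0]
    p,q=e1+d1*k[0],e2+d2*k[1]; return (p+q)/2,np.linalg.norm(p-q)
def tool():
    o=bot.observe(); return np.array(o["position"]),R.from_euler("xyz",o["tool_rot"])
def go(p,rot=None):
    """shift and rotvec in tool axes to reach TCP p, Rotation rot"""
    P,Q=tool(); print("d",np.round(Q.inv().apply(np.array(p)-P),4),"rv",np.round((Q.inv()*rot).as_rotvec(),4) if rot is not None else "")
def crops(name,items,W=800,H=600):
    """items: (img,x0,y0,w,h,scale,X,Y)"""
    out=np.zeros((H,W,3),np.uint8)
    for im,x0,y0,w,h,s,X,Y in items:
        c=cv2.resize(im[y0:y0+h,x0:x0+w],None,fx=s,fy=s,interpolation=cv2.INTER_CUBIC)
        c=np.clip(c*1.3,0,255).astype(np.uint8)
        for k in range(0,w,10): c[:8 if k%50 else 16,k*s:k*s+1]=(0,255,255)
        for k in range(0,h,10): c[k*s:k*s+1,:8 if k%50 else 16]=(0,255,255)
        h_,w_=c.shape[:2]; out[Y:Y+h_,X:X+w_]=c[:H-Y,:W-X]
    cv2.imwrite(f"pics/{name}.png",out)
```

Run:
```python
from h import *
s=cv2.imread("pics/side0.png");t=cv2.imread("pics/top0.png")
crops("c0",[(t,255,185,75,55,5,0,0),(t,345,190,80,50,5,400,0),(s,290,170,60,60,5,0,290),(s,290,240,60,65,5,400,270)])
print(proj("side",[.5,0,0]),proj("top",[.5,0,0]),tool()[1].as_matrix().round(2))
```

```text
[299.5 231.5] [315.7 233. ] [[-0.95  0.31 -0.  ]
 [ 0.31  0.95 -0.  ]
 [-0.   -0.   -1.  ]]
```

View pics/c0.png

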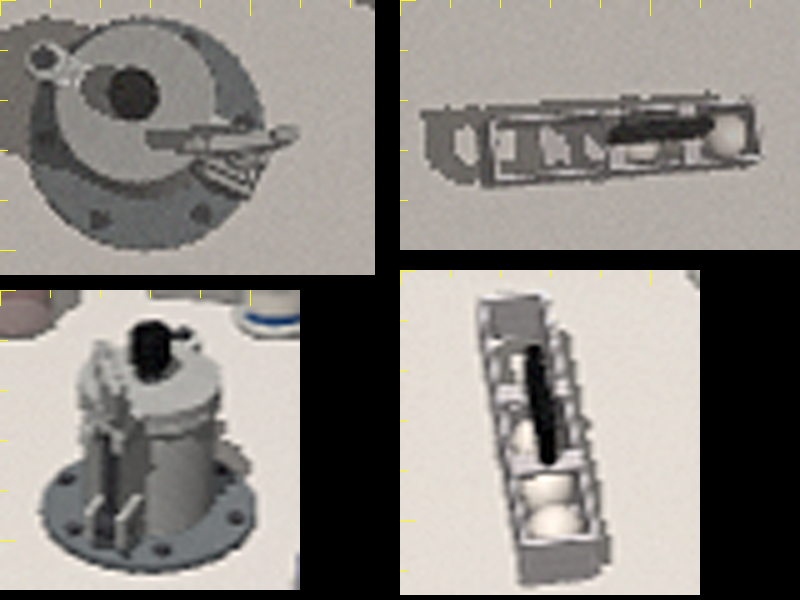

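The crops show the knob at top (281.6,203.8) and side (320,182). The lid pivot is at top (264,197), and the nut wings run across top (291..315, 212). The fin is at top (387..408, 216) and side (317,255)–(320,279).

Run:
```python
from h import *
np.set_printoptions(precision=4,suppress=True)
print("knob",tri((320,182.4),(281.6,203.8)))
print("base top",atz("top",284.6,211.3,.01), "base side",atz("side",319.9,213.5,.01))
print("pivot",atz("top",264,197,.115), "nut",atz("top",302.6,212.8,.15))
print("nutwings",atz("top",291,213,.155),atz("top",314,211.6,.155))
print("fin",tri((318,265),(397.3,215.8)))
print("fin ends top",atz("top",386.9,216.2,.083),atz("top",407.8,215.3,.083))
print("fin ends side",atz("side",317,255.3,.083),atz("side",319.6,277.5,.083))
# chute corner rims z~.036+: 
for u,v in((362,212),(361.8,226.5),(497/5,0)): print(atz("top",u,v,.05))
# circle of base in both
for n in("side","top"):
    im=cv2.imread(f"pics/{n}0.png"); hsv=cv2.cvtColor(im,cv2.COLOR_BGR2HSV)
    x0,y0,w,h=((255,170,75,75) if n=="top" else (290,170,65,65))
    c=im[y0:y0+h,x0:x0+w].astype(int)
    m=((c[...,0]-c[...,2])>6)&(c.sum(2)<400)   # bluish grey base
    pts=np.argwhere(m)[:,::-1]+[x0,y0]; hull=cv2.convexHull(pts.astype(np.float32))
    print(n,len(pts),cv2.fitEllipse(hull))
```

```text
knob (array([0.5751, 0.1028, 0.1283]), np.float64(0.0012602446582789357))
base top [0.5728 0.1009 0.01  ] base side [0.5756 0.0903 0.01  ]
pivot [0.5997 0.1578 0.115 ] nut [0.5415 0.039  0.15  ]
nutwings [0.5407 0.0733 0.155 ] [0.5435 0.005  0.155 ]
fin (array([ 0.5406, -0.2576,  0.0721]), np.float64(0.002181542239583751))
fin ends top [ 0.5371 -0.2229  0.083 ] [ 0.5385 -0.2885  0.083 ]
fin ends side [ 0.541  -0.2299  0.083 ] [ 0.541  -0.3179  0.083 ]
[ 0.5579 -0.1493  0.05  ]
[ 0.5111 -0.1467  0.05  ]
[1.3411 0.7493 0.05  ]
side 101 ((339.6187438964844, 204.05572509765625), (58.778709411621094, 79.2972640991211), 77.30694580078125)Traceback (most recent call last):
  File "<stdin>", line 19, in <module>
cv2.error: OpenCV(4.12.0) /io/opencv/modules/imgproc/src/shapedescr.cpp:356: error: (-215:Assertion failed) n >= 0 && (depth == CV_32F || depth == CV_32S) in function 'fitEllipseNoDirect'
```

```bash
cat >> h.py <<'E'
def overlay(n,im,s,P,yaw,nut=0.08):
    big=cv2.resize(im,None,fx=s,fy=s,interpolation=cv2.INTER_CUBIC)
    c,si=np.cos(yaw),np.sin(yaw)
    W=lambda x,y,z:np.array([P[0]+c*x-si*y,P[1]+si*x+c*y,z])
    def poly(pts,col,closed=True):
        q=np.array([(proj(n,p)+.5)*s for p in pts]).astype(int); cv2.polylines(big,[q],closed,col,1)
    t=np.linspace(0,6.28,60)
    poly([W(.078*np.cos(a),.078*np.sin(a),.008) for a in t],(0,0,255))
    poly([W(.0495*np.cos(a),.0495*np.sin(a),.100) for a in t],(0,255,0))
    poly([W(.015*np.cos(a),.015*np.sin(a),.146) for a in t],(255,0,255))
    poly([W(.062+.006*np.cos(a),.006*np.sin(a),.112) for a in t],(0,255,255))
    poly([W(-.072,0,.035),W(-.072,0,.142)],(255,0,0))
    b=nut-2.75; poly([W(-.072+k*.032*np.cos(b),k*.032*np.sin(b),.161) for k in(-1,1)],(0,128,255))
    return big
E
python3 - <<'E'
from h import *
out=np.zeros((440,800,3),np.uint8)
for i,(n,x0,y0) in enumerate((("top",250,178),("side",286,170))):
    o=overlay(n,cv2.imread(f"pics/{n}0.png"),6,(.575,.1015),1.14)
    out[:,i*400:i*400+396]=o[y0*6:y0*6+440,x0*6:x0*6+396]
cv2.imwrite("pics/ov.png",np.clip(out*1.2,0,255).astype(np.uint8))
E
```

```text
(no output)
```

View pics/ov.png

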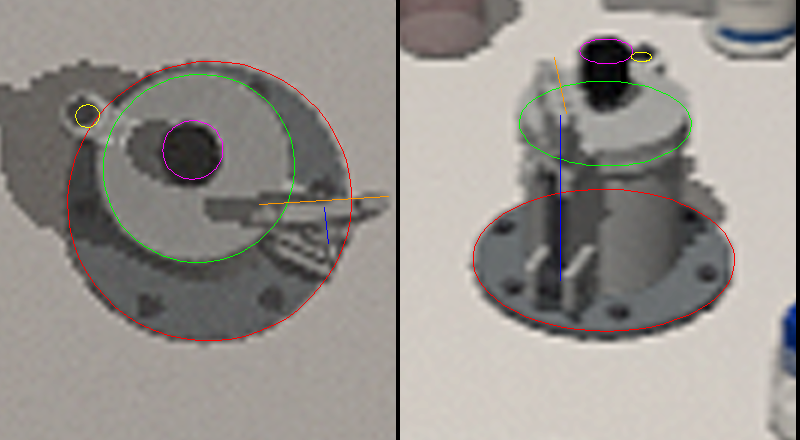

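Run:
```python
from h import *
out=np.zeros((560,800,3),np.uint8)
for i,(n,x0,y0) in enumerate((("top",284,198),("side",300,172))):
    im=cv2.imread(f"pics/{n}0.png")
    o=overlay(n,im,12,(.574,.100),1.14)
    out[:,i*400:i*400+396]=o[y0*12:y0*12+560,x0*12:x0*12+396]
cv2.imwrite("pics/ov2.png",np.clip(out*1.3,0,255).astype(np.uint8))
```

```text
(no output)
```

View pics/ov2.png

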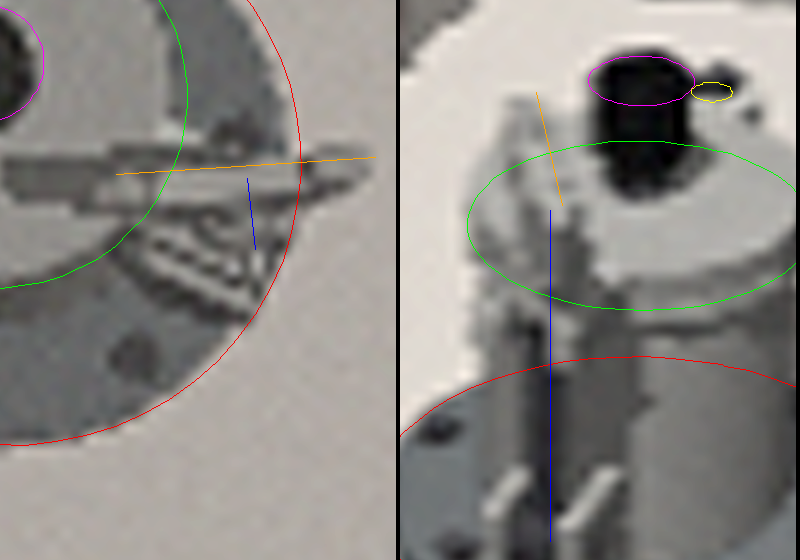

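Run:
```python
from h import *
d=lambda y:R.from_euler("xyz",[np.pi,0,y])
go([.542,.0345,.231],d(1.60))
print([ (n,atz("top",*p,z).round(3)) for n,p,z in (("beaker",(188,236),.088),("bottle",(195,165),.15),("small",(335,177),.077),("white",(371,170),.077))])
```

```text
d [-5.049e-01 -4.246e-01  3.000e-04] rv [-8.0000e-04  7.0000e-04  1.2278e+00]
[('beaker', array([0.487, 0.395, 0.088])), ('bottle', array([0.696, 0.364, 0.15 ])), ('small', array([ 0.668, -0.065,  0.077])), ('white', array([ 0.689, -0.181,  0.077]))]
```

The manual's scale: shifts go in mm and turns go in units of 0.1 rad. Converting my numbers, -0.23 m is -230, -0.1925 m is -192.5.

```bash
python3 nudge.py '[{"aperture":0.085,"d":[-46,-38.5,0]},{"aperture":0.085,"d":[-92,-77,0]},{"aperture":0.085,"d":[-138,-115.5,0]},{"aperture":0.085,"d":[-184,-154,0]},{"aperture":0.085,"d":[-230,-192.5,0]}]' 40
python3 nudge.py '[{"aperture":0.085,"d":[-46,-38.5,0]},{"aperture":0.085,"d":[-92,-77,0]},{"aperture":0.085,"d":[-138,-115.5,0]},{"aperture":0.085,"d":[-184,-154,0]},{"aperture":0.085,"d":[-230,-192.5,0]}]'
python3 nudge.py '[{"aperture":0.085,"d":[-46,-38.5,0],"rotvec":[0,0,1.8]},{"aperture":0.085,"d":[-46,-38.5,0],"rotvec":[0,0,3.6]},{"aperture":0.085,"d":[-46,-38.5,0],"rotvec":[0,0,5.4]},{"aperture":0.085,"d":[-46,-38.5,0],"rotvec":[0,0,7.2]},{"aperture":0.085,"d":[-46,-38.5,0],"rotvec":[0,0,9]}]'
python3 - <<'E'
from h import *
go([.542,.0345,.135],R.from_euler("xyz",[np.pi,0,1.60])); o=bot.observe(); print(o["clock"],o["qpos"].round(3))
E
```

```text
clock: 0.72
position: [0.353, 0.3385, 0.2313]
tool_rot: [-3.142, 0.0, 2.828]
force: [1.8, 1.1, 0.1]
grip_width: 0.085
finger_force: 0.0
clock: 1.35
position: [0.5123, 0.0845, 0.2313]
tool_rot: [3.142, -0.0, 2.828]
force: [0.3, 0.9, -0.8]
grip_width: 0.0848
finger_force: 0.0
clock: 1.98
position: [0.5433, 0.0354, 0.2311]
tool_rot: [-3.141, -0.0, 1.922]
force: [0.2, -0.5, 0.4]
grip_width: 0.0848
finger_force: 0.0
d [-0.0004 -0.0015  0.0961] rv [-0.0005  0.      0.3217]
1.975 [-0.454  0.417  0.378  1.829 -0.187  0.931  0.358]
```

In the tool's units: 0.096 m is 96, -0.0015 m is -1.5, 0.322 rad is 3.22.

```bash
python3 nudge.py '[{"aperture":0.085,"d":[0,-1.5,0],"rotvec":[0,0,1.7]},{"aperture":0.085,"d":[0,-1.5,30],"rotvec":[0,0,3.22]},{"aperture":0.085,"d":[0,-1.5,70],"rotvec":[0,0,3.22]},{"aperture":0.085,"d":[0,-1.5,96],"rotvec":[0,0,3.22]},{"aperture":0.085,"d":[0,-1.5,96],"rotvec":[0,0,3.22]}]'
python3 - <<'E'
from h import *
o=bot.observe(); print(o["clock"],o["qpos"].round(3),o["force"].round(1))
im={n:bot.grab_frame(n) for n in("side","top")}
crops("c1",[(im["top"],270,185,65,55,6,0,0),(im["side"],290,160,65,60,6,400,0)])
E
```

```text
clock: 2.6
position: [0.541, 0.0347, 0.1339]
tool_rot: [-3.138, 0.001, 1.606]
force: [0.1, -0.4, 1.2]
grip_width: 0.0847
finger_force: 0.0
2.6 [-0.456  0.558  0.391  1.919 -0.309  0.726  0.151] [ 0.1 -0.4  1.2]
```

View pics/c1.png

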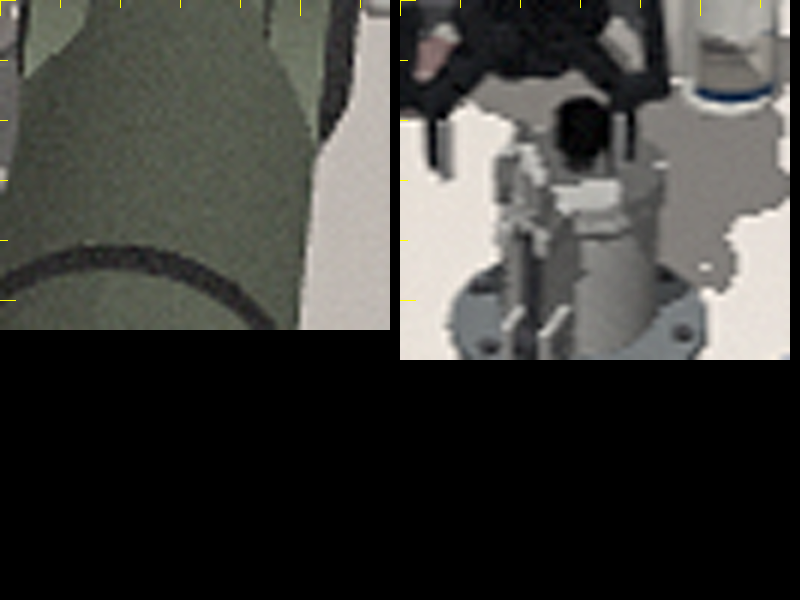

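The fingers sit at crop x=438 and x=625, straddling the nut at about 530, so it is centred. I close the gripper now.

```bash
python3 nudge.py '[{"aperture":0},{"aperture":0},{"aperture":0},{"aperture":0},{"aperture":0}]' 50; python3 nudge.py '[{"aperture":0},{"aperture":0}]'
```

```text
clock: 3.32
position: [0.542, 0.035, 0.1354]
tool_rot: [-3.141, -0.0, 1.606]
force: [-0.7, -0.7, 3.0]
grip_width: 0.009
finger_force: 52.4
clock: 3.58
position: [0.5421, 0.035, 0.1354]
tool_rot: [3.142, -0.0, 1.606]
force: [-1.6, 1.9, 4.0]
grip_width: 0.0088
finger_force: 52.5
```

In the tool's units: -0.0022 m is -2.2, -0.0018 m is -1.8, -0.18 rad is -1.8.

```bash
python3 nudge.py '[{"aperture":0,"d":[0,0,-0.4],"rotvec":[0,0,-1.8]},{"aperture":0,"d":[0,0,-0.9],"rotvec":[0,0,-3.6]},{"aperture":0,"d":[0,0,-1.3],"rotvec":[0,0,-5.4]},{"aperture":0,"d":[0,0,-1.8],"rotvec":[0,0,-7.2]},{"aperture":0,"d":[0,0,-2.2],"rotvec":[0,0,-9]}]'
python3 nudge.py '[{"aperture":0,"d":[0,0,-0.4],"rotvec":[0,0,-1.8]},{"aperture":0,"d":[0,0,-0.9],"rotvec":[0,0,-3.6]},{"aperture":0,"d":[0,0,-1.3],"rotvec":[0,0,-5.4]},{"aperture":0,"d":[0,0,-1.8],"rotvec":[0,0,-7.2]},{"aperture":0,"d":[0,0,-2.2],"rotvec":[0,0,-9]}]'
python3 -c "
from h import *
o=bot.observe();print(o['qpos'].round(3),o['moment'])"
```

```text
clock: 4.2
position: [0.5436, 0.0352, 0.1379]
tool_rot: [3.139, 0.002, 2.511]
force: [7.3, 2.7, -2.1]
grip_width: 0.0085
finger_force: 51.8
clock: 4.82
position: [0.5433, 0.0358, 0.1401]
tool_rot: [3.141, 0.003, -2.872]
force: [3.4, 5.0, 0.4]
grip_width: 0.0087
finger_force: 52.5
[-0.101  0.514 -0.1    1.895  0.072  0.733  1.6  ] [ 1.73348279 -1.09102413 -0.12196029]
```

In the tool's units: -0.002 m is -2, -0.0017 m is -1.7, -0.8 rad is -8.

```bash
python3 nudge.py '[{"aperture":0,"d":[0,0,-0.4],"rotvec":[0,0,-1.7]},{"aperture":0,"d":[0,0,-0.9],"rotvec":[0,0,-3.4]},{"aperture":0,"d":[0,0,-1.3],"rotvec":[0,0,-5.1]},{"aperture":0,"d":[0,0,-1.7],"rotvec":[0,0,-6.8]},{"aperture":0,"d":[0,0,-2],"rotvec":[0,0,-8]}]'
python3 nudge.py '[{"aperture":0}]'
python3 -c "
from h import *
o=bot.observe();print(o['qpos'].round(3),o['moment'])"
```

```text
clock: 5.45
position: [0.5419, 0.0363, 0.1418]
tool_rot: [3.141, 0.001, -2.072]
force: [-5.9, 8.0, 5.7]
grip_width: 0.0086
finger_force: 53.2
clock: 5.58
position: [0.5417, 0.0361, 0.1418]
tool_rot: [3.14, 0.001, -2.075]
force: [-6.2, 7.5, 7.0]
grip_width: 0.0088
finger_force: 53.2
[ 0.054  0.524 -0.31   1.887  0.22   0.764  2.261] [2.14302019 1.14146142 0.00849678]
```

In the tool's units: 0.016 m is 16, 0.0012 m is 1.2, -0.15 rad is -1.5.

```bash
python3 nudge.py '[{"aperture":0,"d":[8,0,0.3],"rotvec":[0,-0.75,0]},{"aperture":0,"d":[16,0,1.2],"rotvec":[0,-1.5,0]},{"aperture":0,"d":[23.7,0,2.7],"rotvec":[0,-2.25,0]}]' 40
python3 -c "
from h import *
o=bot.observe();print(o['qpos'].round(3),o['moment'],tool()[1].as_matrix().round(3))"
```

```text
clock: 5.95
position: [0.5304, 0.015, 0.1392]
tool_rot: [-3.141, 0.228, -2.076]
force: [-0.8, 7.0, -6.3]
grip_width: 0.0087
finger_force: 51.2
[ 0.362  0.505 -0.5    2.004  0.081  0.561  2.501] [1.54825791 0.292733   0.26028853] [[-0.472 -0.875  0.11 ]
 [-0.852  0.484  0.198]
 [-0.226 -0.    -0.974]]
```

In the tool's units: 0.0238 m is 23.8, 0.0117 m is 11.7.

```bash
python3 nudge.py '[{"aperture":0,"d":[12,0,1]},{"aperture":0,"d":[23.8,0,2.7]},{"aperture":0,"d":[32,0,5]},{"aperture":0,"d":[41,0,8]},{"aperture":0,"d":[49,0,11.7]}]' 25
python3 -c "
from h import *
o=bot.observe();print(o['qpos'].round(3),o['moment'],tool()[1].as_matrix().round(3))"
```

```text
clock: 6.58
position: [0.5089, -0.0257, 0.1166]
tool_rot: [-3.141, 0.225, -2.077]
force: [0.2, 0.8, 7.9]
grip_width: 0.0089
finger_force: 52.9
[ 0.501  0.538 -0.572  2.054  0.17   0.518  2.503] [0.75310619 0.04122198 0.14304533] [[-0.473 -0.874  0.109]
 [-0.852  0.485  0.195]
 [-0.223 -0.001 -0.975]]
```

```bash
python3 nudge.py '[{"aperture":0.085},{"aperture":0.085},{"aperture":0.085},{"aperture":0.085},{"aperture":0.085,"d":[0,0,-10]}]'
python3 nudge.py '[{"aperture":0.085,"d":[0,0,-60]},{"aperture":0.085,"d":[0,0,-110]},{"aperture":0.085,"d":[0,0,-110],"rotvec":[0,1.1,0]},{"aperture":0.085,"d":[0,0,-110],"rotvec":[0,2.25,0]}]'
python3 - <<'E'
from h import *
o=bot.observe();print(o['qpos'].round(3),o["position"],o["tool_rot"])
im={n:bot.grab_frame(n) for n in("side","top")}
crops("c2",[(im["side"],280,150,75,85,5,0,0),(im["top"],250,170,80,80,5,400,0)])
E
```

```text
clock: 7.2
position: [0.5073, -0.027, 0.1264]
tool_rot: [3.141, 0.225, -2.077]
force: [0.6, 0.4, 1.4]
grip_width: 0.0846
finger_force: 0.0
clock: 7.7
position: [0.4956, -0.0516, 0.2351]
tool_rot: [-3.139, -0.004, -2.083]
force: [-0.7, 0.5, -0.3]
grip_width: 0.0849
finger_force: 0.0
[ 0.589  0.404 -0.784  1.895  0.345  0.982  2.279] [ 0.49563744 -0.05157532  0.2350952 ] [-3.13902787 -0.00357038 -2.08334615]
```

View pics/c2.png

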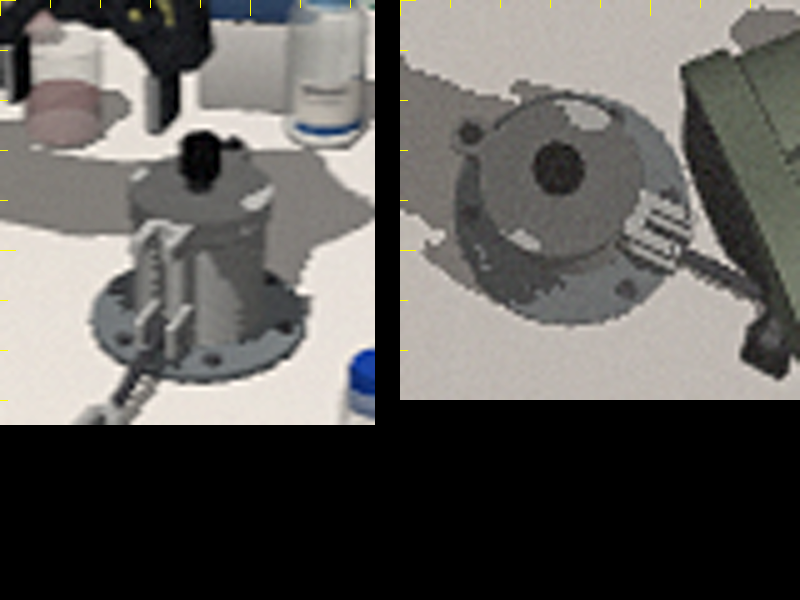

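The side crop shows the bolt hanging right down, and the knob is at top (282,203.6). Next is the knob grasp.

Run:
```python
from h import *
print(atz("top",282,203.6,.142),atz("top",264,196.6,.115),tri((320,183),(282,203.6)))
go([.574,.1015,.120],R.from_euler("xyz",[np.pi,0,-2.02]))
```

```text
[0.5723488  0.10071593 0.142     ] [0.60092761 0.15776102 0.115     ] (array([0.5755533 , 0.10171685, 0.12669756]), np.float64(0.00026679334010945165))
d [-0.1676  0.0039  0.1146] rv [-0.0018 -0.0016 -0.0544]
```

```bash
python3 nudge.py '[{"aperture":0.085,"d":[-60,1,0],"rotvec":[-0.018,-0.016,0]},{"aperture":0.085,"d":[-120,3,0],"rotvec":[-0.018,-0.016,0]},{"aperture":0.085,"d":[-167.6,3.9,20],"rotvec":[-0.018,-0.016,-0.5]},{"aperture":0.085,"d":[-167.6,3.9,70],"rotvec":[-0.018,-0.016,-0.54]},{"aperture":0.085,"d":[-167.6,3.9,114.6],"rotvec":[-0.018,-0.016,-0.54]}]'
python3 nudge.py '[{"aperture":0.02},{"aperture":0.02},{"aperture":0.02},{"aperture":0.02},{"aperture":0.02}]' 30
python3 -c "
from h import *
o=bot.observe();print(o['qpos'].round(3),o['moment'])"
```

```text
clock: 8.43
position: [0.5733, 0.0998, 0.1177]
tool_rot: [3.139, 0.003, -2.023]
force: [0.4, -0.6, -0.3]
grip_width: 0.0848
finger_force: 0.0
clock: 9.05
position: [0.5729, 0.1006, 0.121]
tool_rot: [3.14, 0.002, -2.023]
force: [-14.7, 1.5, 18.0]
grip_width: 0.0292
finger_force: 28.8
[ 0.204  0.681 -0.698  1.785  0.549  0.88   1.945] [ 0.55044073  3.11160278 -0.02570378]
```

In the tool's units: 0.0486 m is 48.6, 0.0409 m is 40.9, 0.9 rad is 9.

```bash
python3 nudge.py '[{"aperture":0.02,"d":[-1,11.1,-1],"rotvec":[0,0,1.8]},{"aperture":0.02,"d":[-4,21.8,-1],"rotvec":[0,0,3.6]},{"aperture":0.02,"d":[-8.8,31.9,-1],"rotvec":[0,0,5.4]},{"aperture":0.02,"d":[-15.4,40.9,-1],"rotvec":[0,0,7.2]},{"aperture":0.02,"d":[-23.5,48.6,-1],"rotvec":[0,0,9]}]'
python3 nudge.py '[{"aperture":0.02}]'
```

```text
clock: 9.68
position: [0.5387, 0.1427, 0.1212]
tool_rot: [3.139, -0.002, -2.928]
force: [-9.4, 2.1, 1.0]
grip_width: 0.029
finger_force: 31.6
clock: 9.8
position: [0.5387, 0.1431, 0.1212]
tool_rot: [3.139, -0.002, -2.925]
force: [-11.5, -0.9, 5.2]
grip_width: 0.0288
finger_force: 32.0
```

In the tool's units: 0.047 m is 47, 0.0409 m is 40.9, 0.86 rad is 8.6.

```bash
python3 nudge.py '[{"aperture":0.02,"d":[-1,11.1,0],"rotvec":[0,0,1.8]},{"aperture":0.02,"d":[-4,21.8,0],"rotvec":[0,0,3.6]},{"aperture":0.02,"d":[-8.8,31.9,0],"rotvec":[0,0,5.4]},{"aperture":0.02,"d":[-15.4,40.9,0],"rotvec":[0,0,7.2]},{"aperture":0.02,"d":[-21.5,47,0],"rotvec":[0,0,8.6]}]'
python3 nudge.py '[{"aperture":0.02}]'
python3 -c "
from h import *
o=bot.observe();print(o['qpos'].round(3))"
```

```text
clock: 10.42
position: [0.5484, 0.1951, 0.1212]
tool_rot: [3.141, -0.006, 2.497]
force: [-18.6, 7.4, 4.9]
grip_width: 0.0287
finger_force: 31.9
clock: 10.55
position: [0.5485, 0.1954, 0.1212]
tool_rot: [3.141, -0.006, 2.5]
force: [-20.3, 7.2, 6.8]
grip_width: 0.0288
finger_force: 32.2
[-0.259  0.602 -0.259  1.797  0.201  0.77   0.31 ]
```

In the tool's units: -0.09 m is -90, -0.04 m is -40.

```bash
python3 nudge.py '[{"aperture":0.085},{"aperture":0.085},{"aperture":0.085},{"aperture":0.085,"d":[0,0,-40]},{"aperture":0.085,"d":[0,0,-90]}]'
python3 - <<'E'
from h import *
for n,(x0,y0,w,h) in {"top":(345,190,80,50),"side":(300,245,35,45)}.items():
    im=cv2.imread(f"pics/{n}0.png")[y0:y0+h,x0:x0+w]
    m=(im.max(2)<45); p=np.argwhere(m)[:,::-1].astype(np.float32)+[x0,y0]
    k=(p-p.mean(0)); vx=np.linalg.svd(k)[2][0]; t=k@vx
    a,b=p.mean(0)+vx*t.min(),p.mean(0)+vx*t.max()
    print(n,len(p),p.mean(0),a,b,[atz(n,*q,.075).round(4) for q in(a,b)])
    A,B=[atz(n,*q,.075)[:2] for q in(a,b)]; d=A-B; print(np.arctan2(*(d*np.sign(d[1]))[::-1]), (A+B)/2)
go([.540,-.256,.20],R.from_euler("xyz",[np.pi,0,1.63]))
E
```

```text
clock: 11.18
position: [0.5507, 0.1921, 0.2109]
tool_rot: [3.142, -0.003, 2.5]
force: [0.6, 0.4, 0.3]
grip_width: 0.0851
finger_force: 0.0
top 78 [396.53846154 215.53846154] [386.85346377 216.46005473] [407.05120413 214.53810282] [array([ 0.5376, -0.2241,  0.075 ]), array([ 0.5424, -0.288 ,  0.075 ])]
1.6453283541827806 [ 0.53997892 -0.25601447]
side 89 [317.76404494 266.43820225] [315.92533907 255.01201446] [319.63404963 278.05888885] [array([ 0.5389, -0.2187,  0.075 ]), array([ 0.5417, -0.3113,  0.075 ])]
1.6012335158991342 [ 0.54029143 -0.26496828]
d [-0.2598 -0.3653  0.0101] rv [-0.0013 -0.0029  0.8697]
```

```bash
python3 nudge.py '[{"aperture":0.085,"d":[-34,-48,0]},{"aperture":0.085,"d":[-68,-96,0]},{"aperture":0.085,"d":[-102,-144,0]},{"aperture":0.085,"d":[-136,-192,0]},{"aperture":0.085,"d":[-170,-240,0]}]'
python3 nudge.py '[{"aperture":0.085,"d":[-34,-48,0],"rotvec":[0,0,1]},{"aperture":0.085,"d":[-68,-96,0],"rotvec":[0,0,2.8]},{"aperture":0.085,"d":[-90,-126,0],"rotvec":[0,0,4.6]},{"aperture":0.085,"d":[-90,-126,20],"rotvec":[0,0,6.4]},{"aperture":0.085,"d":[-90,-126,40],"rotvec":[0,0,8.2]}]'
python3 -c "
from h import *
go([.540,-.256,.056],R.from_euler('xyz',[np.pi,0,1.635]))
o=bot.observe();print(o['qpos'].round(3))"
```

```text
clock: 11.8
position: [0.5434, -0.1037, 0.21]
tool_rot: [3.14, -0.001, 2.5]
force: [0.7, 0.5, -0.3]
grip_width: 0.0849
finger_force: 0.0
clock: 12.42
position: [0.5401, -0.257, 0.169]
tool_rot: [3.142, -0.002, 1.673]
force: [1.1, 0.9, -0.9]
grip_width: 0.0851
finger_force: 0.0
d [ 0.0008 -0.      0.113 ] rv [ 0.     -0.0021  0.0376]
[ 0.343  0.55   0.005  1.733 -0.006  0.859  0.452]
```

In the tool's units: 0.113 m is 113, 0.095 m is 95, 0.0376 rad is 0.376.

```bash
python3 nudge.py '[{"aperture":0.085,"d":[0.8,0,50],"rotvec":[0,-0.02,0.376]},{"aperture":0.085,"d":[0.8,0,95],"rotvec":[0,-0.02,0.376]},{"aperture":0.085,"d":[0.8,0,113],"rotvec":[0,-0.02,0.376]},{"aperture":0.03,"d":[0.8,0,113],"rotvec":[0,-0.02,0.376]}]' 40
python3 nudge.py '[{"aperture":0},{"aperture":0},{"aperture":0},{"aperture":0},{"aperture":0}]' 40
```

```text
clock: 12.92
position: [0.5398, -0.2553, 0.0561]
tool_rot: [-3.14, -0.001, 1.642]
force: [0.2, -0.0, 0.9]
grip_width: 0.0691
finger_force: 0.0
clock: 13.55
position: [0.5406, -0.2554, 0.0572]
tool_rot: [3.141, 0.0, 1.642]
force: [-1.0, 1.2, 8.4]
grip_width: 0.0093
finger_force: 39.6
```

```bash
python3 nudge.py '[{"aperture":0,"d":[0,0,-30]},{"aperture":0,"d":[0,0,-70]},{"aperture":0,"d":[0,0,-110]},{"aperture":0,"d":[0,0,-150]},{"aperture":0,"d":[0,0,-150]}]' 80
python3 - <<'E'
from h import *
o=bot.observe();print(o['qpos'].round(3),o["tool_rot"],o["moment"])
im={n:bot.grab_frame(n) for n in("side","top")}
for n in im: cv2.imwrite(f"pics/{n}3.png",im[n])
t0=cv2.imread("pics/top0.png")
crops("c3",[(im["side"],290,195,75,95,5,0,0),(t0,355,200,65,35,6,400,0),(im["top"],240,170,100,70,4,400,220)])
E
```

```text
clock: 14.18
position: [0.5412, -0.2558, 0.2092]
tool_rot: [3.138, 0.002, 1.642]
force: [-0.0, -0.1, -3.3]
grip_width: 0.0083
finger_force: 79.0
[ 0.33   0.501  0.018  1.701 -0.011  0.936  0.423] [3.13793275e+00 1.69899289e-03 1.64199623e+00] [ 0.0176557  -0.06264306 -0.00432583]
```

View pics/c3.png

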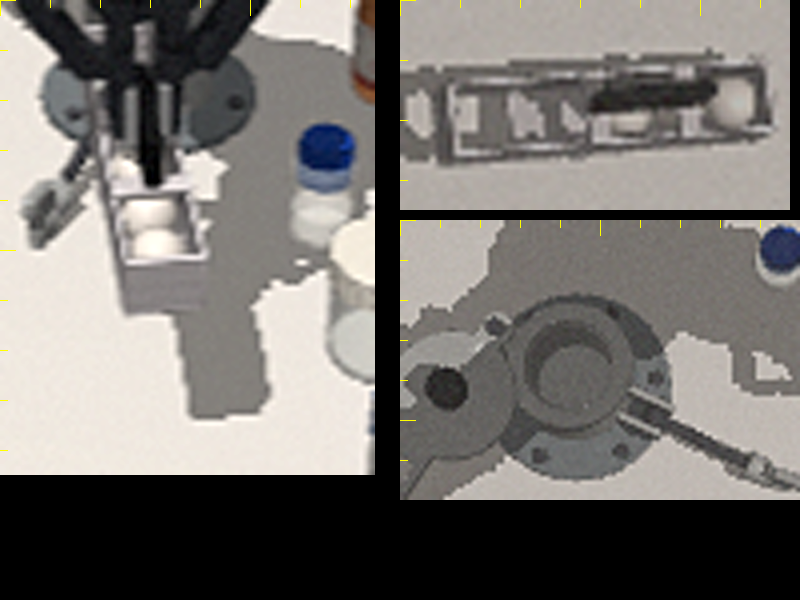

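The lid stands aside and the jar is open, with the rim centred at top (283.3,207.5). The chute is lifted with the balls at its rear, and in the standing picture its nose rim was at top (362.4,219) and its rear rim at (417,215).

Run:
```python
from h import *
print("mouth",atz("top",283.3,207.5,.1))
a=atz("top",362.4,219.3,.064); b=atz("top",417,213.8,.039); print(a,b,"len",np.linalg.norm((a-b)[:2]))
u=(a-b)[:2]/np.linalg.norm((a-b)[:2]); print("yaw",np.arctan2(u[1],u[0]))
P=np.array([.5406,-.2554]); u=np.array([np.cos(1.642),np.sin(1.642)])
for e,s in((a,.084),(b,-.094)): m=e[:2]-u*s; print("mid",m,"mid rel tcp along",(m-P)@u)
# side view, held: nose hidden; rear end bottom/top at crop (165,308),(165,265)
P3,Q=tool(); r=atz("side",290+165/5,195+265/5,.039+P3[2]-.0572); print("rear now",r,"rel",(r-P3)[:2]@u)
```

```text
mouth [0.56836259 0.09950732 0.1       ]
[ 0.53197821 -0.14803624  0.064     ] [ 0.55021838 -0.3278052   0.039     ] len 0.18069195279592581
yaw 1.6719148041439629
mid [ 0.53795426 -0.23182339] mid rel tcp along 0.023705093622218135
mid [ 0.54353089 -0.23404339] mid rel tcp along 0.021093985005449654
rear now [ 0.5469246  -0.33193761  0.18775857] rel -0.07717107575180658
```

Run:
```python
from h import *
go([.5785,.0092,.2092],R.from_euler("xyz",[np.pi,0,1.642]))
```

```text
d [ 0.2608  0.0574 -0.0032] rv [-0.0008 -0.0005  0.0002]
```

The manual's scale: shifts go in mm and turns go in units of 0.1 rad. Converting my numbers, -0.003 m is -3, 0.003 m is 3.

```bash
python3 nudge.py '[{"aperture":0,"d":[15,3,-1]},{"aperture":0,"d":[35,7,-2]},{"aperture":0,"d":[60,13,-3]},{"aperture":0,"d":[85,19,-3]},{"aperture":0,"d":[110,25,-3]}]'
python3 nudge.py '[{"aperture":0,"d":[25,6,0]},{"aperture":0,"d":[50,12,0]},{"aperture":0,"d":[75,18,0]},{"aperture":0,"d":[97,23,0]},{"aperture":0,"d":[115,27,0]}]'
python3 nudge.py '[{"aperture":0,"d":[14,3,0]},{"aperture":0,"d":[24,4,0]},{"aperture":0,"d":[31,5,0]},{"aperture":0,"d":[35.8,5.4,0]},{"aperture":0,"d":[35.8,5.4,0]}]'
python3 - <<'E'
from h import *
o=bot.observe();print(o['qpos'].round(3),o["force"].round(2),o["moment"].round(3))
go([.5785,.0092,.2092],R.from_euler("xyz",[np.pi,0,1.642]))
im={n:bot.grab_frame(n) for n in("side","top")}
crops("c4",[(im["side"],280,150,75,90,5,0,0),(im["top"],250,180,80,60,5,400,0)])
E
```

```text
clock: 14.9
position: [0.5572, -0.1411, 0.2088]
tool_rot: [-3.14, -0.001, 1.644]
force: [0.8, 0.2, -3.8]
grip_width: 0.0088
finger_force: 79.1
clock: 15.52
position: [0.5757, -0.0247, 0.2089]
tool_rot: [-3.14, -0.001, 1.644]
force: [0.1, 0.2, -2.5]
grip_width: 0.0082
finger_force: 79.1
clock: 16.15
position: [0.5787, 0.009, 0.2093]
tool_rot: [-3.141, -0.0, 1.642]
force: [-0.2, -0.6, -2.9]
grip_width: 0.0087
finger_force: 79.1
[-0.099  0.473 -0.027  1.747  0.015  0.922 -0.06 ] [-0.24 -0.62 -2.93] [ 0.006 -0.008  0.054]
d [ 0.0002 -0.0002  0.0001] rv [-0.0007 -0.0003  0.0002]
```

View pics/c4.png

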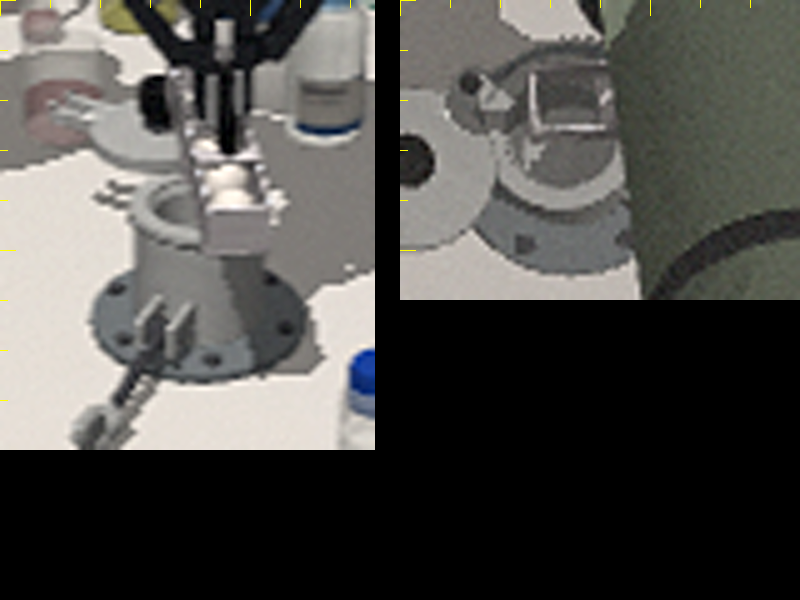

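The held nose edge is at top (276,200). I compare that with the prediction.

Run:
```python
from h import *
print(atz("top",276,200,.216), "expect .571 .114"); print(proj("top",[.571,.114,.216]), proj("top",[.572,.1,.1]))
```

```text
[0.56834218 0.11293401 0.216     ] expect .571 .114
[275.6 199.1] [283.1 206.4]
```

In the tool's units: 0.0458 m is 45.8, 0.0338 m is 33.8, -0.75 rad is -7.5.

```bash
python3 nudge.py '[{"aperture":0,"d":[6,0,0],"rotvec":[0,-1.5,0]},{"aperture":0,"d":[13.6,0,0],"rotvec":[0,-3,0]},{"aperture":0,"d":[23,0,0],"rotvec":[0,-4.5,0]},{"aperture":0,"d":[33.8,0,0],"rotvec":[0,-6,0]},{"aperture":0,"d":[45.8,0,0],"rotvec":[0,-7.5,0]}]' 90
python3 nudge.py '[{"aperture":0},{"aperture":0},{"aperture":0},{"aperture":0},{"aperture":0}]'
python3 nudge.py '[{"aperture":0},{"aperture":0},{"aperture":0},{"aperture":0},{"aperture":0}]'
python3 - <<'E'
from h import *
o=bot.observe();print(o['qpos'].round(3),o["force"].round(2),o["tool_rot"],o["position"])
im={n:bot.grab_frame(n) for n in("side","top")}
for n in im: cv2.imwrite(f"pics/{n}5.png",im[n])
t=tool(); g=t[0]+t[1].apply([.087,0,.033]); print("outlet",g)
E
```

```text
clock: 16.88
position: [0.5758, 0.0553, 0.2099]
tool_rot: [3.14, 0.754, 1.641]
force: [-0.3, -0.5, -2.4]
grip_width: 0.0086
finger_force: 89.0
clock: 17.5
position: [0.5756, 0.0542, 0.2096]
tool_rot: [-3.141, 0.749, 1.641]
force: [0.3, 0.7, -2.0]
grip_width: 0.0084
finger_force: 89.1
clock: 18.12
position: [0.5755, 0.0547, 0.2093]
tool_rot: [-3.141, 0.75, 1.643]
force: [-0.7, -0.9, -2.4]
grip_width: 0.0084
finger_force: 89.1
[-0.71   0.664  0.233  1.702  0.568  1.203 -0.751] [-0.73 -0.9  -2.38] [-3.14065643  0.74971364  1.64286651] [0.57548437 0.05470559 0.20930438]
outlet [0.57250393 0.0957437  0.12588188]
```

In the tool's units: -0.009 m is -9, -0.004 m is -4, -0.2 rad is -2.

```bash
python3 nudge.py '[{"aperture":0,"d":[1,0,-4],"rotvec":[0,-1,0]},{"aperture":0,"d":[3,0,-9],"rotvec":[0,-2,0]},{"aperture":0,"d":[3,0,-9],"rotvec":[0,-2,0]},{"aperture":0,"d":[3,0,-9],"rotvec":[0,-2,0]},{"aperture":0,"d":[3,0,-9],"rotvec":[0,-2,0]}]'
python3 - <<'E'
from h import *
F=[]
for k in range(6): F.append(bot.observe()["force"]); im=bot.grab_frame("side")
print(np.mean(F,0)); cv2.imwrite("pics/side6.png",im)
crops("c5",[(im,280,150,75,90,5,0,0),(bot.grab_frame("top"),240,170,80,70,5,400,0)])
E
```

```text
clock: 18.85
position: [0.5751, 0.0621, 0.2145]
tool_rot: [3.141, 0.948, 1.64]
force: [-0.6, -0.5, -1.1]
grip_width: 0.0082
finger_force: 89.2
[-0.03947944 -0.34786197 -1.28568723]
```

View pics/c5.png

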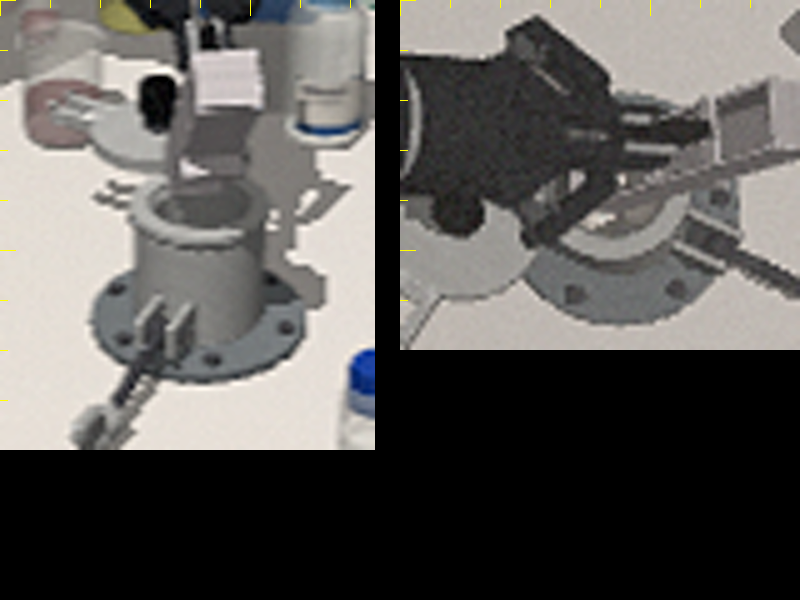

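The side crop shows the chute tipped over the mouth with its rear empty and no balls on the bench, and the measured weight fell by about 1.5 N. Next I check the mouth by pixels and return the chute.

Run:
```python
from h import *
go([.5755,.03,.25],R.from_euler("xyz",[np.pi,0,1.642]))
```

```text
d [-0.0484 -0.0018  0.0057] rv [-5.000e-04  9.494e-01  2.000e-04]
```

```bash
python3 nudge.py '[{"aperture":0,"d":[-20,0,-5],"rotvec":[0,1,0]},{"aperture":0,"d":[-40,-1,-3],"rotvec":[0,2.8,0]},{"aperture":0,"d":[-48.4,-1.8,5.7],"rotvec":[0,4.6,0]},{"aperture":0,"d":[-48.4,-1.8,5.7],"rotvec":[0,6.4,0]},{"aperture":0,"d":[-48.4,-1.8,5.7],"rotvec":[0,8.2,0]}]'
python3 nudge.py '[{"aperture":0,"rotvec":[0,1.294,0]}]'
python3 - <<'E'
from h import *
go([.5406,-.2554,.2092],R.from_euler("xyz",[np.pi,0,1.642]))
E
```

```text
clock: 19.82
position: [0.5757, 0.0301, 0.251]
tool_rot: [3.14, 0.124, 1.642]
force: [-0.2, -0.3, -2.0]
grip_width: 0.0087
finger_force: 88.9
clock: 19.95
position: [0.5758, 0.029, 0.251]
tool_rot: [3.14, -0.004, 1.641]
force: [0.2, -0.0, -2.5]
grip_width: 0.0082
finger_force: 89.0
d [-0.2814 -0.055   0.0406] rv [ 0.0017 -0.0041 -0.0015]
```

```bash
python3 nudge.py '[{"aperture":0,"d":[-55,-11,0]},{"aperture":0,"d":[-110,-22,0]},{"aperture":0,"d":[-165,-33,10]},{"aperture":0,"d":[-220,-44,25]},{"aperture":0,"d":[-270,-53,40]}]'
python3 nudge.py '[{"aperture":0,"d":[-11.4,-2,0]},{"aperture":0,"d":[-11.4,-2,0]}]'
python3 - <<'E'
from h import *
go([.5406,-.2554,.0582],R.from_euler("xyz",[np.pi,0,1.642]))
t=bot.grab_frame("top"); cv2.imwrite("pics/top7.png",t)
p=proj("top",[.570,.1,.035]); print(p)
c=t[195:222,270:300]; print("bright px in mouth by row"); 
m=(c.min(2)>120).astype(int)
for r in m: print("".join(".#"[v] for v in r))
g=c.min(2); print(g[4:24:2,4:26:2])
E
```

```text
clock: 20.58
position: [0.5411, -0.2451, 0.2098]
tool_rot: [-3.141, 0.001, 1.642]
force: [0.8, 0.1, -1.7]
grip_width: 0.0084
finger_force: 89.0
clock: 20.82
position: [0.5404, -0.2548, 0.21]
tool_rot: [-3.141, 0.0, 1.641]
force: [-0.8, 0.2, -1.5]
grip_width: 0.0085
finger_force: 88.9
d [-0.0006  0.0003  0.1518] rv [-0.001   0.0002 -0.0009]
[284.4 210.8]
bright px in mouth by row
..............................
..............................
..............................
..............................
..............................
..............................
..............................
..............................
..............................
..............................
..............................
..............................
..............................
..............................
..............................
..............................
..............................
............................#.
..............................
..............................
..............................
..............................
..............................
..............................
..............................
............................#.
..............................
[[55 50 49 49 49 51 54 51 72 77 71]
 [53 50 48 87 88 61 53 51 54 76 75]
 [51 48 93 96 89 75 66 79 61 63 71]
 [51 75 90 91 93 73 64 73 76 45 78]
 [45 74 80 86 76 67 73 85 69 77 73]
 [56 74 90 83 65 79 93 88 82 64 74]
 [60 89 97 88 78 71 92 93 84 74 75]
 [52 92 95 91 80 63 90 81 68 75 74]
 [79 64 81 79 69 72 70 64 77 76 72]
 [75 71 75 64 64 67 74 76 76 73 75]]
```

The shaded mouth shows three bright blobs: upper left, lower left and right. All three balls are in, so I set the chute down.

In the tool's units: 0.1515 m is 151.5, 0.148 m is 148.

```bash
python3 nudge.py '[{"aperture":0,"d":[0,0,50]},{"aperture":0,"d":[0,0,100]},{"aperture":0,"d":[0,0,135]},{"aperture":0,"d":[0,0,148]},{"aperture":0,"d":[0,0,151.5]}]'
python3 nudge.py '[{"aperture":0},{"aperture":0}]' 20
```

```text
clock: 21.5
position: [0.5411, -0.2537, 0.0589]
tool_rot: [-3.141, 0.0, 1.643]
force: [0.8, 0.5, -1.6]
grip_width: 0.0085
finger_force: 88.9
clock: 21.75
position: [0.5412, -0.2547, 0.0598]
tool_rot: [3.141, 0.001, 1.642]
force: [-0.1, 0.1, -2.1]
grip_width: 0.0084
finger_force: 88.9
```

In the tool's units: 0.003 m is 3, 0.0025 m is 2.5.

```bash
python3 nudge.py '[{"aperture":0,"d":[0,0,1]},{"aperture":0,"d":[0,0,1.8]},{"aperture":0,"d":[0,0,2.5]},{"aperture":0,"d":[0,0,3]}]'
```

```text
clock: 22.25
position: [0.541, -0.2547, 0.0572]
tool_rot: [3.141, 0.001, 1.642]
force: [-10.1, 5.6, 36.9]
grip_width: 0.0083
finger_force: 94.7
```

Contact reached. I back off 1 mm, then open and rise.

In the tool's units: -0.0012 m is -1.2.

```bash
python3 nudge.py '[{"aperture":0,"d":[0,0,-1.2]},{"aperture":0.02,"d":[0,0,-1.2]},{"aperture":0.085,"d":[0,0,-1.2]},{"aperture":0.085,"d":[0,0,-1.2]},{"aperture":0.085,"d":[0,0,-1.2]}]'
python3 nudge.py '[{"aperture":0.085},{"aperture":0.085,"d":[0,0,-40]},{"aperture":0.085,"d":[0,0,-100]},{"aperture":0.085,"d":[0,0,-150]},{"aperture":0.085,"d":[0,0,-150]}]'
python3 nudge.py '[{"aperture":0.085,"d":[0,60,0]},{"aperture":0.085,"d":[0,120,0]},{"aperture":0.085,"d":[-60,120,0]},{"aperture":0.085,"d":[-120,120,0]},{"aperture":0.085,"d":[-120,120,0]}]'
python3 - <<'E'
from h import *
print(bot.observe()["position"])
t0=cv2.imread("pics/top0.png").astype(int); s0=cv2.imread("pics/side0.png")
t=bot.grab_frame("top"); s=bot.grab_frame("side")
cv2.imwrite("pics/top8.png",t)
c=t[195:222,270:300].min(2); print(c[4:24:2,4:26:2])
for n,a,b in(("side",s0,s),):
    g=lambda i:[(lambda p:(len(p),p.mean(0).round(2),np.ptp(p,0)))(np.argwhere(i[245:290,300:335].max(2)<45)[:,::-1]+[300,245])]
    print(g(a),g(b))
x=np.abs(s.astype(int)-s0)[245:305,300:335].max(2)>40; print("chute diff px",x.sum())
E
```

```text
clock: 22.88
position: [0.5405, -0.2545, 0.0566]
tool_rot: [-3.141, 0.0, 1.642]
force: [-0.1, -0.8, -0.1]
grip_width: 0.0736
finger_force: 0.0
clock: 23.5
position: [0.5422, -0.2553, 0.2106]
tool_rot: [3.137, 0.003, 1.642]
force: [0.0, 0.3, -0.8]
grip_width: 0.0849
finger_force: 0.0
clock: 24.12
position: [0.6667, -0.3713, 0.2047]
tool_rot: [-3.138, 0.002, 1.636]
force: [0.1, -0.1, -0.3]
grip_width: 0.0848
finger_force: 0.0
[ 0.66667052 -0.37129825  0.20471021]
[[62 51 48 52 54 57 51 52 67 75 78]
 [56 51 54 93 89 67 57 51 60 71 72]
 [50 51 93 95 89 81 68 79 60 60 75]
 [51 68 95 92 93 80 63 77 73 54 81]
 [53 76 79 85 82 72 74 91 69 73 74]
 [60 73 85 82 69 80 96 89 83 64 78]
 [58 91 98 90 81 77 94 93 83 76 74]
 [53 92 92 94 80 61 90 87 74 76 76]
 [75 63 86 79 70 77 72 74 75 74 75]
 [75 75 78 68 69 70 75 77 85 79 77]]
[(89, array([317.76, 266.44]), array([ 6, 23]))] [(85, array([317.91, 266.59]), array([ 5, 23]))]
chute diff px 96
```

```bash
python3 -c "
from workcell import bot
print(bot.job_done())"
```

```text
the job is handed in; nothing more can be done
None
```

I handed the job in at about 24 s; no verdict was returned. The bolt is down, the lid aside, the jar open with three balls visible in it, and the empty chute back on its feet.

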